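Mark a stage insert with the automatic punch

ROBOT

A 7-joint arm with a two-finger parallel gripper is mounted at the origin on the work surface. World frame = base frame: x ahead of the robot, y to its left, z up, the work surface at z = 0. Lengths are in mm, angles in rad, forces in N, time in s.
With the tool pointing down it reaches from about 400 to 900 mm from the base axis. Payload 5.6 kg.
Tool frame: the origin (TCP) lies midway between the tips of the shut fingers; the grasp point (between the pads) lies 19 mm behind it; x points along the fingers, y is the direction in which the jaws open and shut, and the axes are right-handed (so a half turn about x gives the same grasp; the last joint's range is limited). The gripper opens to 92 mm and grips with 3 to 60 N. Pads are 20 mm wide; open, the fingers measure 128 mm over their backs; the gripper's body (75 mm by 189 mm) begins 69 mm behind the grasp point.
Start: joints at [-1.146, 0.468, -0.012, 1.603, 0.006, 1.071, -0.056], TCP at [293.14, 580.153, 214.592] pointing down, gripper open.
Joint ranges: [-2.53, 2.53], [-0.31, 2.02], [-1.57, 1.55], [0.28, 2.44], [-1.29, 4.43], [0.15, 1.84], [-2.92, 2.92]. Speed limits (rad/s): [2.57, 2.57, 3.14, 3.14, 3.14, 3.14, 3.14].

INTERFACE

Orientations are given as a rotation vector (axis times angle).
In Python, from cell import robot, grip, kin, viewer gives the robot as it stands. Calls block until the motion is done:
- robot.movep(position, orientation): joint-space move of the TCP to a pose.
- robot.servo_line(position, feed=150, rotation=None): straight line of the TCP; rotation=None keeps the orientation; feed is the mean speed in mm/s.
- robot.goto_joints(angles): joint-space move.
- grip(opening, newtons=None): opening from 0.0 (shut) to 1.0 (fully open); newtons is the grip in N (None keeps the last); returns when the fingers have stopped.
- robot.hold(seconds).
- kin.ik(position, orientation): joint angles nearest the present ones, or None.
- robot.observe(): the state.
- viewer.read_camera(name): name is "scene" or "top" or "wrist"; returns the picture (480x640x3 uint8, red, green, blue); there is no depth.
- viewer.camera_info(name): a dict with "camera_matrix" (3x3 intrinsics, pixels), "k1" (the pictures are not rectified: a ray, as slopes to the right and down, at radius r is drawn at 1 + k1 r^2 times it, then the intrinsics apply), "R" (3x3) and "t" (3): a world point X has camera coordinates R X + t. Camera axes: x right, y down, z forward; pixel columns grow to the right and rows downward; lengths in mm; the calibration is good to about 2 mm. A picture is of the moment at which its call begins: read the wrist's pose just before it. camera_info takes no time and is no camera call; for the wrist camera it gives the pose at the moment of the call.
A pose or a line that the arm cannot do raises robot.IKError and nothing moves.
- robot.job_done(): hands the job in, once; it reports no verdict.
Trained networks look in the newest picture that a camera, given by its name, has taken for a name from the list of things; names that differ only in an ending like _2 or _b are one class to them, and where a whole thing is asked for, a point or a joint stands for the part that bears it (a point fixed in the world has none). Each returns a list of dicts, best first, with "confidence" (0 to 1); they miss things now and then, are a little off and sometimes report something else, mostly with a low value. They report only what shows in the picture. A call takes as long as a camera call. They do not tell look-alikes from the thing itself.
- viewer.silhouettes(name, camera): "mask" (480x640 bool, what is visible of it).
- viewer.pinpoint(name, camera): "at" ([x, y, z] in mm, in the coordinates of the camera as it stood for that picture, good to about 4 mm: a listed point, or the origin of a listed thing).
The state is a dict: "t": time; "joints": joint angles; "joint_velocities": joint speeds; "joint_torque": joint torques, N m; "tcp_pos": TCP position; "tcp_rot": TCP orientation; "contact_force": force on the tool from outside, world axes, zero at the start; "wrist_torque": the same for the moment, N m; "grip_width": opening from 0.0 (shut) to 1.0 (fully open).
Only numpy, scipy, OpenCV 4.12 (cv2) and the standard library are available. Lean on these libraries where they do the work, as an engineer would, in place of code of your own. Each camera call takes 0.05 s, during which the arm holds its last target.

TASK

Take the automatic punch out of its stand, put its nose down through the guide bush of the marking jig and press it slowly straight down on the metal insert below until its spring snaps; stop there and do not drive it on against its hard stop, which would bend the insert. Then stand the punch back in its stand, fully home and upright, let go of it, and leave the other things on the bench where they are.

Things in the scene. Friction and masses are not known exactly. Their poses are not given: they have to be found in the camera images.
- punch_grip (a point): Middle of the handle of the automatic punch, a round steel rod tool of about 0.2 kg upright in its stand. On its axis, 42 mm above the underside of the collar; z points up the tool, away from the nose. Handle 18 mm in diameter from 9 to 70 mm above that underside (dark knurl rings 24 to 60 mm), then a 21 mm cap up to 84 mm. Grip it firmly, it is pressed with up to 15 N.
- pin_tip (a point): The tip of the punch's nose pin, on its axis; 104 mm below punch_grip along the tool while the pin is fully out. The pin slides back into the handle when pressed.
- pin (a joint): How far the nose pin is pushed into the handle, m: 0 fully out, hard stop at 0.0145. Its spring pushes with about 8 N at first, rising to about 15 N near 0.008, where it trips: the force snaps down to about 4 N at 0.010 and stays low up to the hard stop, where it climbs steeply. Past 0.009 it has fired. It comes out by itself when lifted.
- punch: The whole punch with its pin. Origin on its axis at the underside of the collar (24 mm in diameter, 7 mm tall, at the handle's foot), z up the tool. Below it a dark nose pin 8 mm in diameter sticks out 62 mm, its last 7 mm tapering to a 3 mm tip. In the stand the pin hangs in the hole and the collar's underside rests on the stand's top.
- jig: Marking jig fixed to the bench: dark steel base 120 x 120 x 12 mm; a dark bridge bar 26 mm wide along its y axis on two posts holds the guide bush; under the bridge lies a plain aluminium insert plate 100 x 84 x 4 mm with a 45 mm round opening. Origin under the centre of the base, z up. The jig and its insert must never take more than 25 N.
- bush_mouth (a point): Centre of the upper rim of the guide bush, 72 mm above the bench, 25 mm from the jig's centre on its -x side. An upright steel tube 19 mm long, 11 mm bore, flaring to about 20 mm over its top 7 mm. The insert is on a screw support of varying height: its top lies 22 to 46 mm below this point, is not measured and must be felt. It does not give under the punch.
- stand: The punch's stand, fixed to the bench: plain white block 70 x 70 mm, 68 mm tall, with one vertical hole 12 mm in diameter through its centre, its mouth chamfered by 3 mm. Origin at the centre of its underside.
- stand_hole0 (a point): Centre of the mouth of the stand's hole, on the stand's top face, 68 mm above the bench.
- jar: Bystander: small brown glass jar with a cap, 42 mm in diameter, 60 mm tall; origin at the centre of its underside.
- driver: Bystander: screwdriver about 150 mm long lying on the bench.
- dishes: Bystander: two stacked flat clear dishes, 90 mm in diameter, 32 mm tall in all; origin at the centre of the underside.
- beaker: Bystander: open glass beaker, 64 mm in diameter, 80 mm tall; origin at the centre of its underside.
Not all that is in view belongs to the job. Leave any purple look-alike of the punch alone.

How it is judged (in metres and radians):
On the way, in this order (a step that is already met when the one before it is completed fails the run):
1. the punch's nose is in the guide bush, at least 8 mm below its mouth (horizontal distance between pin_tip and bush_mouth below 0.005 m and z of pin_tip in the frame of bush_mouth below -0.008 m and value of joint pin below 0.007 m), for 0.05 s.
2. pressed upright on the insert through the bush, the punch has snapped (pin in by more than 9 mm) (value of joint pin above 0.009 m and horizontal distance between pin_tip and bush_mouth below 0.005 m and z of pin_tip in the frame of bush_mouth below -0.018 m and angle between punch's own z axis and vertical below 0.12 rad), for 0.05 s.
At the end, for the whole second after the job is handed in: The punch has been fired on the insert through the bush and stands in its stand again: collar within 3 mm of the stand's top and 5 mm of the hole's axis, upright within 0.06 rad, pin fully out (within 1.5 mm), at rest and released (horizontal distance between punch and stand_hole0 below 0.005 m and z of punch in the frame of stand_hole0 below 0.003 m and angle between punch's own z axis and vertical below 0.06 rad and value of joint pin below 0.0015 m and linear speed of punch below 0.02 m/s and contact force between the fingers and punch below 0.05 N); the robot touches nothing.
It fails at once if more than 25 N on the jig or its insert (contact force between punch and jig above 25 N).
It fails at once if the arm or fingers push on the jig with more than 25 N (contact force between any of the fingers, the arm and jig above 25 N).
It fails at once if a bystander is moved by more than 30 mm (distance of any of jar, driver, dishes, beaker from where it was at the start of the episode above 0.03 m).
It also fails if it takes over 64 s, if anything falls off the work surface, if the arm or the gripper's body presses on something with over 40 N, if the wrist force passes 120 N, or if a joint passes its speed limit or range.

## Working session

There is one attempt and no reset: what is moved stays moved. The work goes in short steps, each a Python script; the robot and the scene stay as the last script left them, time stands still between calls to the robot, and variables do not carry over. Pictures are saved under pics/ and viewed, and the job is handed in when it is done.

```bash
ls; mkdir -p pics; cat > h.py <<'E'
import numpy as np, cv2
from cell import robot, grip, kin, viewer
def save(name,im): cv2.imwrite('pics/'+name+'.png',im[:,:,::-1])
def cam2w(ci,p): return np.array(ci['R']).T@(np.array(p)-np.array(ci['t']).ravel())
def proj(ci,X):
    K=np.array(ci['camera_matrix']);c=np.array(ci['R'])@np.array(X,float)+np.array(ci['t']).ravel()
    s=c[:2]/c[2];s=s*(1+ci['k1']*(s@s));return K[:2,:2]@s+K[:2,2]
def ray(ci,uv):
    K=np.array(ci['camera_matrix']);d=np.linalg.solve(K[:2,:2],np.array(uv,float)-K[:2,2]);s=d.copy()
    for _ in range(20): s=d/(1+ci['k1']*(s@s))
    R=np.array(ci['R']);return -R.T@np.array(ci['t']).ravel(), R.T@np.array([s[0],s[1],1])
def atz(ci,uv,z):
    o,d=ray(ci,uv);return o+d*(z-o[2])/d[2]
E
python3 - <<'E'
from h import *
s=robot.observe();print({k:np.round(v,3).tolist() for k,v in s.items()})
for c in ["scene","top","wrist"]:
    im=viewer.read_camera(c);save(c+'0',im);ci=viewer.camera_info(c)
    print(c,{k:np.round(v,3).tolist() for k,v in ci.items()})
    if c=='wrist':continue
    for n in ["punch_grip","pin_tip","punch","jig","bush_mouth","stand","stand_hole0","jar","driver","dishes","beaker"]:
        for d in viewer.pinpoint(n,c): print(n,round(d['confidence'],2),cam2w(ci,d['at']).round(1),proj(ci,cam2w(ci,d['at'])).round())
print(robot.observe()['t'])
E
```

```text
pics
{'t': 0.0, 'joints': [-1.146, 0.468, -0.012, 1.604, 0.006, 1.071, -0.056], 'joint_velocities': [-0.001, -0.001, 0.001, -0.001, -0.0, 0.002, -0.0], 'joint_torque': [-0.0, -52.057, -0.012, -24.376, -0.057, 0.017, 0.0], 'tcp_pos': [292.901, 579.602, 213.649], 'tcp_rot': [0.366, 1.54, -0.368], 'contact_force': [0.202, 0.317, 0.356], 'wrist_torque': [-0.006, 0.025, 0.024], 'grip_width': 0.997}
scene {'camera_matrix': [[483.262, 0.0, 324.804], [0.0, 483.262, 238.57], [0.0, 0.0, 1.0]], 'k1': -0.034, 'R': [[-0.878, 0.477, -0.019], [0.346, 0.609, -0.713], [-0.329, -0.633, -0.701]], 't': [514.527, -133.676, 1269.812]}
punch_grip 0.73 [524.  232.4 110.9] [415. 300.]
punch_grip 0.7 [667.6 126.8   9.3] [319. 323.]
pin_tip 0.54 [702.  230.6  12.5] [329. 370.]
punch 0.75 [680.7 166.7  14.5] [323. 339.]
punch 0.55 [523.6 233.6  68.7] [413. 314.]
jig 0.8 [ 544.2 -239.4   -2. ] [295. 204.]
jig 0.6 [518.8 229.6  -3.1] [410. 333.]
bush_mouth 0.59 [ 523.6 -245.9   74. ] [299. 176.]
stand 0.58 [519.6 233.4  -2.7] [411. 335.]
stand_hole0 0.55 [523.  231.5  63.5] [412. 315.]
jar 0.71 [455.1  16.8   2.2
[... 614 characters left out ...]
.42 [ 544.5 -236.7   -1.5] [422. 247.]
jig 0.61 [ 542.1 -239.8    2.5] [424. 248.]
bush_mouth 0.78 [ 521.8 -246.4   70.8] [436. 256.]
stand 0.7 [5.258e+02 2.318e+02 4.000e-01] [198. 255.]
stand_hole0 0.72 [520.1 233.7  72.4] [188. 256.]
stand_hole0 0.46 [ 519.7 -245.1   71.4] [435. 257.]
jar 0.65 [452.6  15.4   4.3] [302. 291.]
driver 0.76 [636.3   1.1   1.1] [309. 203.]
dishes 0.76 [486.2 384.    3.1] [125. 274.]
beaker 0.96 [ 5.330e+02 -3.679e+02 -3.000e-01] [484. 252.]
wrist {'camera_matrix': [[363.502, 0.0, 318.036], [0.0, 363.502, 238.452], [0.0, 0.0, 1.0]], 'k1': -0.036, 'R': [[0.451, 0.893, 0.001], [0.858, -0.434, 0.277], [0.248, -0.124, -0.961]], 't': [-651.0, -31.653, 391.632]}
1.25
```

View pictures.

View pics/scene0.png

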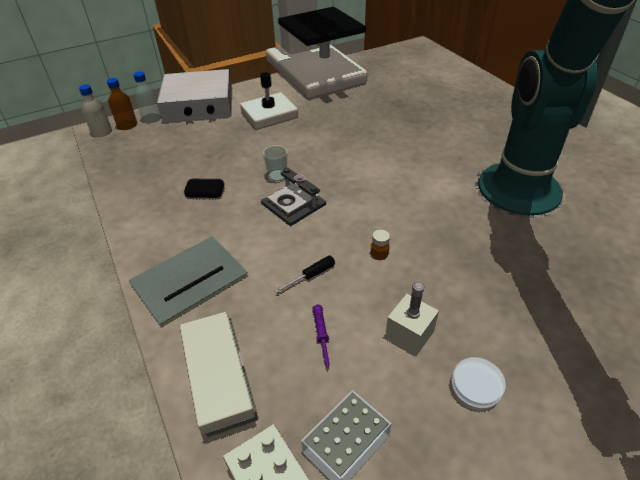

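View pics/top0.png

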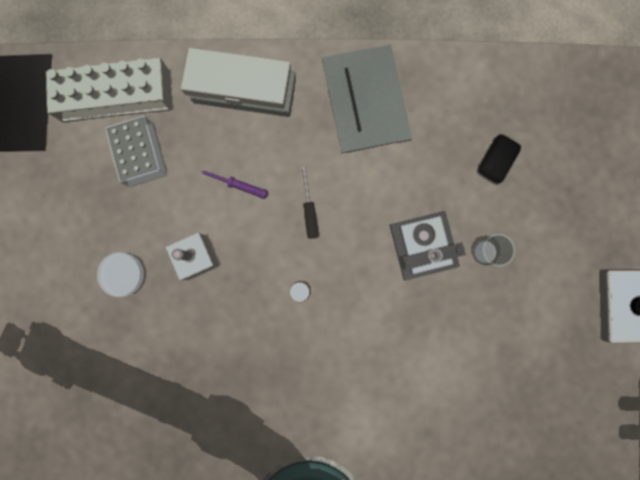

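```bash
python3 - <<'E'
import cv2,numpy as np
a=cv2.imread('pics/scene0.png');b=cv2.imread('pics/top0.png')
f=lambda im,x,y,w:cv2.resize(im[y:y+w,x:x+w],(400,400),interpolation=cv2.INTER_CUBIC)
cv2.imwrite('pics/crop0.png',np.vstack([np.hstack([f(a,350,240,130),f(b,130,190,120)]),np.hstack([f(a,240,130,120),f(b,370,190,120)])])[:800])
im=cv2.imread('pics/crop0.png');cv2.imwrite('pics/crop0.png',cv2.resize(im,(600,600)))
E
```

```text
(no output)
```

View pics/crop0.png

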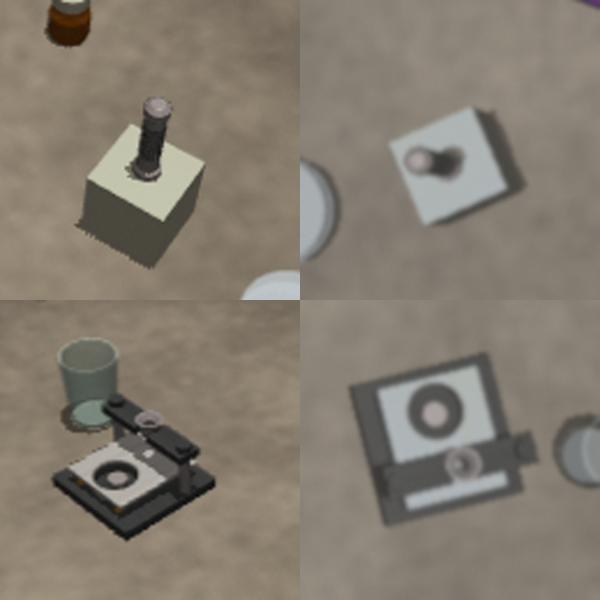

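Candidates: the grey upright tool in the white stand (scene 415,300; top 183,253) and the purple one lying flat (scene 322,338; top 235,184). The crop shows the grey steel one upright in its stand with knurl, cap and collar, so that is the punch. The purple one is the look-alike. The jig is at scene (295,204), with its bush at top (436,256). Next come close wrist views of the punch and the bush.

```bash
cat >> h.py <<'E'
from scipy.spatial.transform import Rotation as Rn
def tool(yaw):
    # tool x down; tool y = (cos yaw, sin yaw,0)
    x=np.array([0,0,-1.]);y=np.array([np.cos(yaw),np.sin(yaw),0]);z=np.cross(x,y)
    return Rn.from_matrix(np.stack([x,y,z],1)).as_rotvec()
E
python3 - <<'E'
from h import *
s=robot.observe();R=Rn.from_rotvec(s['tcp_rot']).as_matrix();print(R.round(3))
ci=viewer.camera_info('wrist');C=-np.array(ci['R']).T@np.array(ci['t']).ravel()
print('cam in tool',(R.T@(C-s['tcp_pos'])).round(1)); print('axes in tool (cols cam x,y,z)\n',(R.T@np.array(ci['R']).T).round(3))
print(np.degrees(np.arctan2(R[1,1],R[0,1])))
for yaw in np.radians(range(-180,180,30)):
    a=kin.ik([523,232,91],tool(yaw));b=kin.ik([521.5,-246,160],tool(yaw))
    print(round(np.degrees(yaw)),None if a is None else np.round(a,2),None if b is None else np.round(b,2))
E
```

```text
[[ 0.     0.451  0.893]
 [-0.     0.893 -0.451]
 [-1.     0.     0.   ]]
cam in tool [-171.2    0.6  -78.1]
axes in tool (cols cam x,y,z)
 [[-0.001 -0.277  0.961]
 [ 1.    -0.     0.001]
 [-0.     0.961  0.277]]
63.19615287205863
-180 [-0.23  0.52 -0.31  1.87  0.22  0.78  2.48] [-0.5   0.82  1.35  1.89 -0.87  1.19 -1.98]
-150 [-1.35  0.98  1.34  1.94 -1.06  1.18 -2.2 ] [-0.5   0.82  1.35  1.89 -0.87  1.19 -1.46]
-120 [-1.35  0.98  1.34  1.94 -1.06  1.18 -1.67] [-0.41  0.65  1.12  1.89 -0.67  1.05 -1.11]
-90 [-0.92  0.55  0.58  1.92 -0.41  0.79 -1.69] [-0.39  0.61  1.07  1.88 -0.63  1.03 -0.62]
-60 [-0.85  0.53  0.48  1.92 -0.34  0.78 -1.23] [-0.36  0.59  1.02  1.88 -0.59  1.01 -0.13]
-30 [-0.79  0.51  0.4   1.91 -0.28  0.77 -0.76] [-0.33  0.56  0.97  1.88 -0.55  0.99  0.36]
0 [-0.71  0.5   0.3   1.91 -0.21  0.76 -0.29] [-0.3   0.54  0.92  1.88 -0.52  0.98  0.85]
30 [-0.64  0.5   0.21  1.9  -0.14  0.76  0.17] [-0.25  0.51  0.84  1.88 -0.46  0.96  1.33]
60 [-0.56  0.49  0.11  1.9  -0.07  0.76  0.63] [-0.18  0.48  0.73  1.87 -0.39  0.94  1.79]
90 [-0.49  0.49  0.01  1.89 -0.01  0.76  1.1 ] [-0.08  0.45  0.6   1.87 -0.31  0.92  2.23]
120 [-0.4   0.5  -0.09  1.89  0.06  0.76  1.56] [-0.07  0.45  0.58  1.87 -0.3   0.92  2.75]
150 [-0.32  0.51 -0.2   1.88  0.14  0.77  2.02] [ 1.25  0.87 -1.33  1.78  0.89  1.25  2.29]
```

```bash
python3 - <<'E'
from h import *
yaw=np.radians(30)
robot.movep([522,232,215],tool(yaw)); 
for i,(yw,dx) in enumerate([(30,0),(70,0)]):
    if i: robot.movep([522,232,215],tool(np.radians(yw)))
    s=robot.observe();print(s['t'],np.round(s['tcp_pos'],1))
    ci=viewer.camera_info('wrist');im=viewer.read_camera('wrist');save(f'wst{i}',im)
    for n in ["punch_grip","punch","stand_hole0","stand"]:
        for d in viewer.pinpoint(n,'wrist'): print(n,round(d['confidence'],2),cam2w(ci,d['at']).round(1),proj(ci,cam2w(ci,d['at'])).round())
    import pickle;pickle.dump(ci,open(f'wst{i}.pkl','wb'))
E
```

```text
2.7917 [521.4 233.9 214.9]
punch_grip 0.79 [668.5 126.6  13.9] [380. 352.]
punch_grip 0.58 [524.1 232.2 111.6] [319. 241.]
punch_grip 0.41 [518.8 233.6  70.1] [314. 224.]
punch 0.98 [679.3 169.9  11.3] [407. 326.]
punch 0.96 [516.7 233.3  70.5] [312. 223.]
punch 0.2 [636.5   4.8   2. ] [305. 407.]
stand_hole0 0.75 [516.9 228.7  68.5] [310. 227.]
stand 0.58 [522.6 233.2  -2.5] [318. 210.]
3.7083 [522. 232. 215.]
punch_grip 0.8 [667.  128.1  13. ] [277. 354.]
punch_grip 0.6 [523.3 233.5 110.5] [319. 238.]
punch 0.75 [520.  235.1  73.7] [320. 222.]
punch 0.75 [679.  170.8  10.1] [314. 350.]
stand_hole0 0.63 [520.5 235.1  69.2] [320. 221.]
stand_hole0 0.29 [447.2  19.2  -0.7] [112. 212.]
stand 0.79 [522.3 230.2   0.8] [316. 210.]
stand 0.23 [519.8 234.2  71.7] [318. 222.]
```

```bash
python3 - <<'E'
import cv2,numpy as np
a=cv2.imread('pics/wst0.png');b=cv2.imread('pics/wst1.png')
f=lambda im:cv2.resize(im[130:350,230:410],(396,484),interpolation=cv2.INTER_CUBIC)
cv2.imwrite('pics/cr1.png',np.hstack([f(a),f(b)]))
E
```

```text
(no output)
```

View pics/cr1.png

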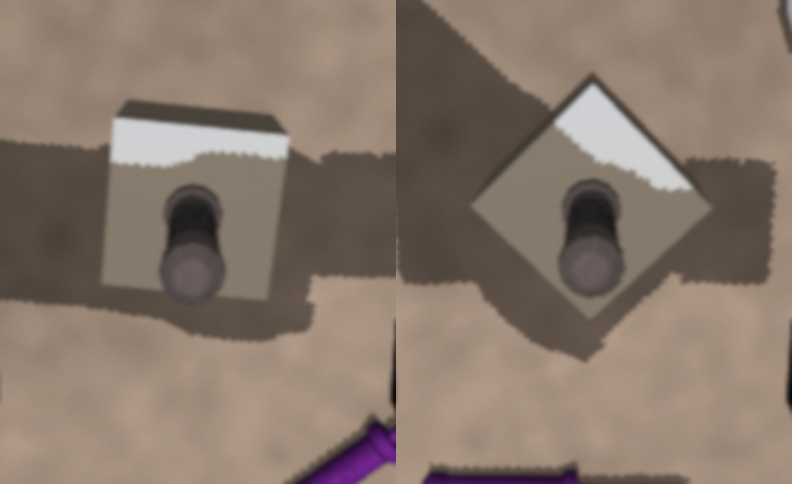

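```bash
python3 - <<'E'
from h import *
import pickle
ci=pickle.load(open('wst1.pkl','rb'))
P=[atz(ci,((x-396)/2.2+230,y/2.2+130),68) for x,y in [(592,82),(713,207),(590,320),(471,207)]]
P=np.array(P);print(P.round(1),P.mean(0).round(1),np.linalg.norm(P-np.roll(P,1,0),axis=1).round(1))
d=P[1]-P[0];print('stand yaw',np.degrees(np.arctan2(d[1],d[0])))
print('cap',atz(ci,((591-396)/2.2+230,265/2.2+130),152).round(1),'collar',atz(ci,((591-396)/2.2+230,206/2.2+130),75).round(1))
E
```

```text
[[475.4 251.   68. ]
 [539.9 280.2  68. ]
 [569.2 215.8  68. ]
 [505.8 187.1  68. ]] [522.6 233.5  68. ] [70.7 70.8 70.7 69.6]
stand yaw 24.385336150785047
cap [520.5 233.9 152. ] collar [520.7 234.   75. ]
```

```bash
python3 - <<'E'
from h import *
robot.servo_line([521.6,233.7,91],feed=120)
robot.hold(0.2)
s=robot.observe();print(s['t'],np.round(s['tcp_pos'],2),s['contact_force'].round(2) if hasattr(s['contact_force'],'round') else s['contact_force'])
w=grip(0.0,60);robot.hold(0.3)
s=robot.observe();print(s['t'],np.round(s['tcp_pos'],2),np.round(s['contact_force'],2),s['grip_width']*92)
ci=viewer.camera_info('wrist');im=viewer.read_camera('wrist');save('g0',im)
E
```

```text
5.3417 [521.99 233.9   91.69] [-0.56  0.64  0.28]
6.7417 [521.57 233.62  90.98] [-0.61  0.87  0.18] 19.015880889993216
```

View pics/g0.png

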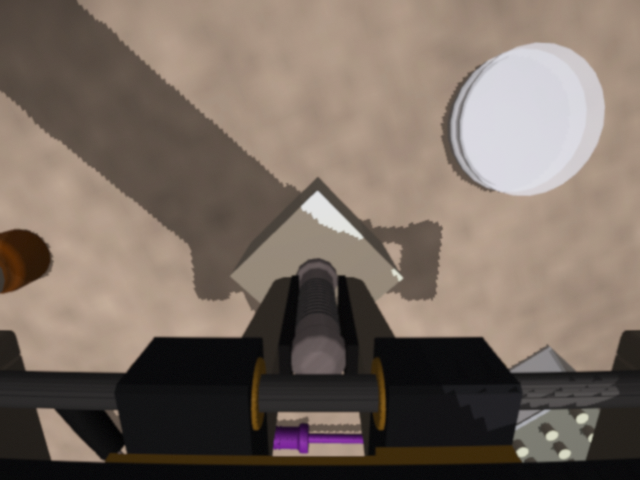

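```bash
python3 - <<'E'
from h import *
robot.servo_line([521.6,233.7,195],feed=120)
robot.hold(0.2)
s=robot.observe();print(s['t'],np.round(s['tcp_pos'],2),np.round(s['contact_force'],2),np.round(s['wrist_torque'],3),s['grip_width']*92)
robot.movep([522.5,-246,195],tool(np.radians(70)))
robot.hold(0.4)
s=robot.observe();print(s['t'],np.round(s['tcp_pos'],2),np.round(s['contact_force'],2),np.round(s['wrist_torque'],3),s['grip_width']*92)
import pickle
for c in ['wrist','top','scene']:
    ci=viewer.camera_info(c);im=viewer.read_camera(c);save('j_'+c,im);pickle.dump(ci,open(f'j_{c}.pkl','wb'))
    for n in ["punch_grip","punch","pin_tip","bush_mouth"]:
        for d in viewer.pinpoint(n,c): print(c,n,round(d['confidence'],2),cam2w(ci,d['at']).round(1),proj(ci,cam2w(ci,d['at'])).round())
E
```

```text
8.0083 [521.22 233.51 194.19] [ 0.48 -0.4  -2.06] [ 0.039 -0.009 -0.025] 19.079831622908973
10.1583 [ 522.64 -245.7   194.98] [ 0.04  0.37 -1.15] [-0.077 -0.006  0.021] 19.0348476308444
wrist punch_grip 0.8 [ 526.9 -246.8  212.2] [317. 316.]
wrist punch 0.79 [ 520.3 -246.3  175.7] [314. 275.]
wrist pin_tip 0.48 [ 523.2 -243.6  109.9] [320. 244.]
wrist pin_tip 0.4 [ 519.3 -245.1  178.4] [316. 274.]
wrist bush_mouth 0.87 [ 526.1 -241.4   73.8] [323. 233.]
wrist bush_mouth 0.16 [ 521.9 -247.7  108.8] [314. 243.]
top punch_grip 0.95 [664.4 126.5  11.7] [248. 188.]
top punch 0.64 [678.7 165.7   9.9] [230. 182.]
top pin_tip 0.52 [700.9 228.4  18.1] [199. 170.]
top bush_mouth 0.97 [ 522.1 -246.4   72.5] [436. 256.]
scene punch_grip 0.67 [666.5 130.3   5.8] [320. 325.]
scene punch_grip 0.49 [ 524.7 -248.6  219.9] [294. 124.]
scene punch 0.84 [683.4 165.6  13.8] [321. 339.]
scene punch 0.45 [ 523.9 -245.8  173.1] [297. 142.]
scene pin_tip 0.59 [ 523.2 -250.2  112.5] [297. 163.]
scene bush_mouth 0.7 [ 522.3 -243.5   74.3] [300. 177.]
```

View pics/j_wrist.png

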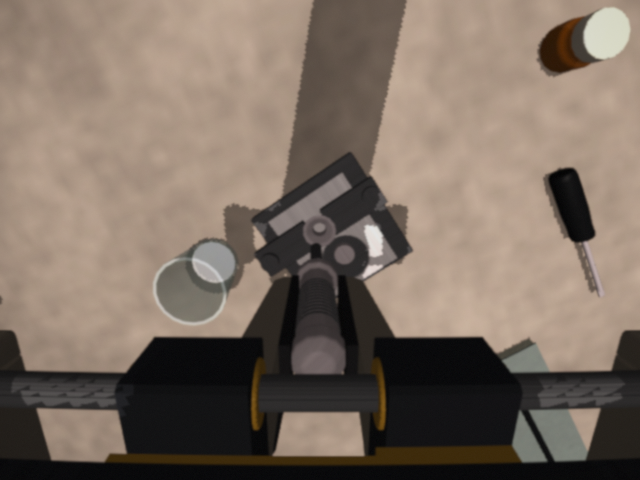

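View pics/j_scene.png

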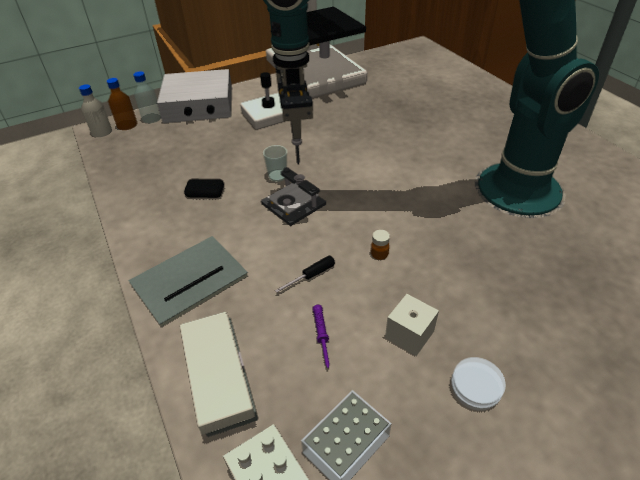

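```bash
python3 - <<'E'
import cv2,numpy as np
a=cv2.imread('pics/j_wrist.png');b=cv2.imread('pics/j_scene.png');c=cv2.imread('pics/j_top.png')
A=cv2.resize(a[200:280,270:370],(800,640),interpolation=cv2.INTER_CUBIC)
cv2.imwrite('pics/cr2.png',A[:600])
f=lambda im,x,y,w,h:cv2.resize(im[y:y+h,x:x+w],(400,400),interpolation=cv2.INTER_CUBIC)
cv2.imwrite('pics/cr3.png',np.hstack([f(b,260,140,80,80),f(c,160,220,60,60)]))
E
```

```text
(no output)
```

View pics/cr2.png

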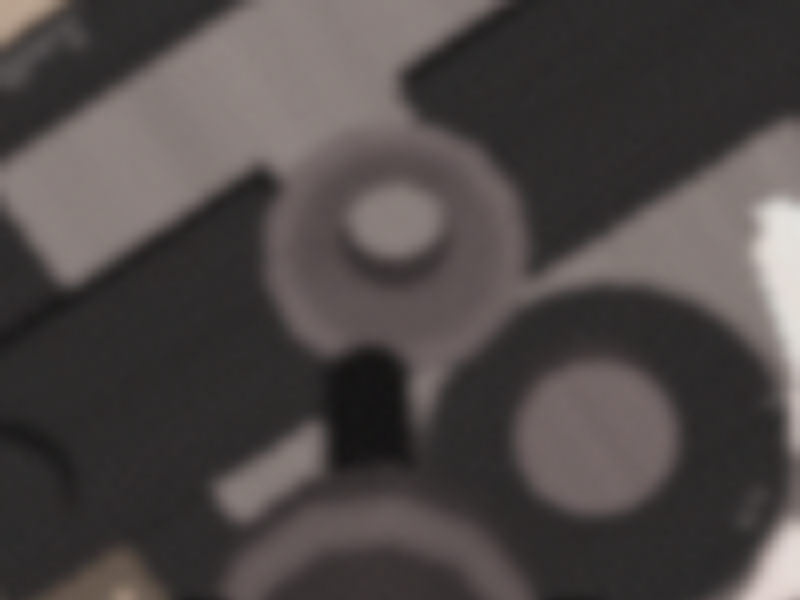

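View pics/cr3.png

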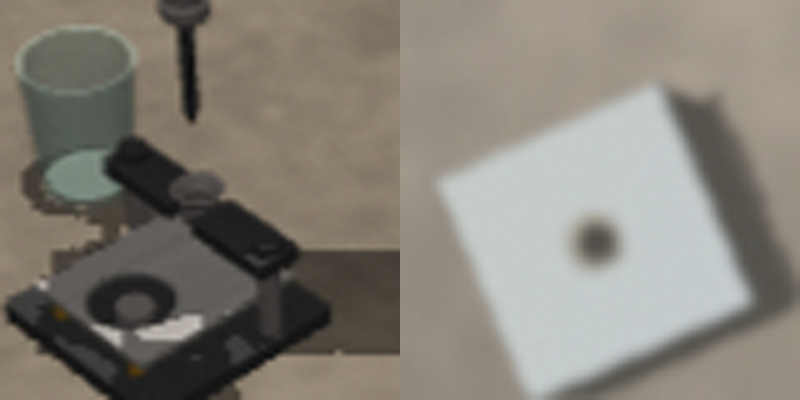

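```bash
python3 - <<'E'
from h import *
import pickle
w=pickle.load(open('j_wrist.pkl','rb'));s=pickle.load(open('j_scene.pkl','rb'));t=pickle.load(open('j_top.pkl','rb'))
print('bush wrist',atz(w,(270+397/8,200+246/8),72).round(1),'scene',atz(s,(299.2,178),72).round(1))
print('tip wrist',atz(w,(270+370/8,200+352/8),110).round(1),'scene',atz(s,(298.2,164.4),110).round(1))
print('collar wrist underside', proj(w,[522.6,-245.7,172]),'pred tip px',proj(w,[522.6,-245.7,110]),proj(s,[522.6,-245.7,110]))
print('hole top',atz(t,(160+595/400*60,220+242/400*60),68).round(1))
im=cv2.imread('pics/j_top.png');save('x',im[:,:,::-1])
A=im[230:280,410:460];cv2.imwrite('pics/cr4.png',cv2.resize(A,(600,600),interpolation=cv2.INTER_CUBIC))
E
```

```text
bush wrist [ 523.5 -243.7   72. ] scene [ 525.2 -241.7   72. ]
tip wrist [ 522.5 -246.2  110. ] scene [ 523.5 -245.8  110. ]
collar wrist underside [316.69251966 275.37270192] pred tip px [316.90884561 243.84862645] [298.5681221  164.31788562]
hole top [520.6 114.7  68. ]
```

View pics/cr4.png

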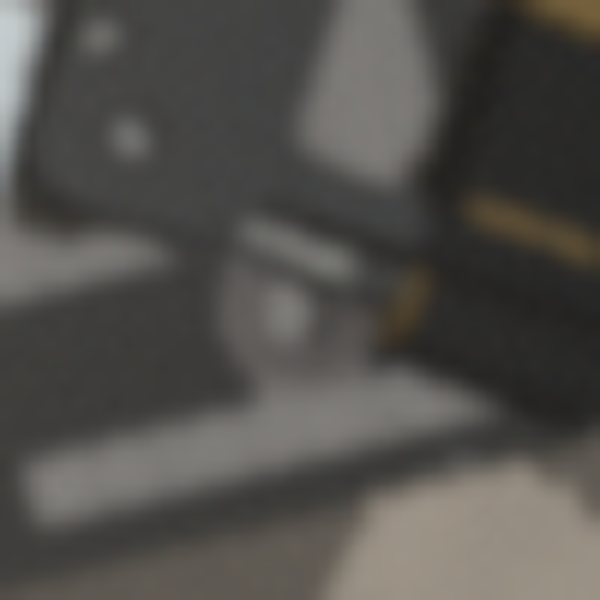

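```bash
python3 - <<'E'
from h import *
import pickle
t=pickle.load(open('j_top.pkl','rb'));print('bush top',atz(t,(435.2,255.2),72).round(1),'hole top',atz(t,(189.3,220+242/400*60),68).round(1))
robot.servo_line([523.6,-243.6,166],feed=80)
robot.hold(0.4)
s=robot.observe();print(s['t'],np.round(s['tcp_pos'],2),np.round(s['contact_force'],2))
for c in ['wrist','scene']:
    ci=viewer.camera_info(c);im=viewer.read_camera(c);save('k_'+c,im);pickle.dump(ci,open(f'k_{c}.pkl','wb'))
a=cv2.imread('pics/k_wrist.png');b=cv2.imread('pics/k_scene.png')
f=lambda im,x,y:cv2.resize(im[y:y+60,x:x+50],(400,480),interpolation=cv2.INTER_CUBIC)
p=proj(pickle.load(open('k_wrist.pkl','rb')),[523.6,-243.6,72]).astype(int);q=proj(ci,[523.6,-243.6,72]).astype(int);print(p,q)
cv2.imwrite('pics/cr5.png',np.hstack([f(a,p[0]-25,p[1]-30),f(b,q[0]-25,q[1]-30)]))
E
```

```text
bush top [ 522.9 -245.4   72. ] hole top [520.4 231.5  68. ]
11.825 [ 523.71 -243.69  166.27] [-0.36  1.07 -2.42]
[316 240] [299 177]
```

View pics/cr5.png

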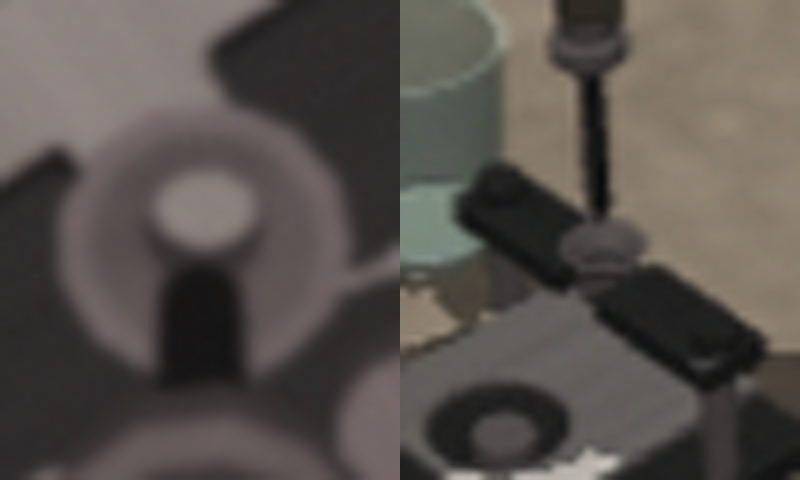

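```bash
python3 - <<'E'
from h import *
z=166
while z>142:
    z-=3
    robot.servo_line([523.6,-243.6,z],feed=30)
    s=robot.observe();F=np.array(s['contact_force']);print(round(s['t'],2),z,np.round(s['tcp_pos'],2),F.round(2),np.round(s['wrist_torque'],2))
    if np.abs(F-[0,.4,-1.5]).max()>5: print('stop');break
E
```

```text
12.18 163 [ 523.39 -243.48  162.68] [-0.49 -0.39 -1.64] [-0.    0.   -0.03]
12.43 160 [ 523.42 -243.53  159.7 ] [ 0.36 -0.11 -2.27] [0.03 0.02 0.  ]
12.68 157 [ 523.47 -243.53  156.76] [-0.06 -0.68 -2.02] [ 0.02 -0.02  0.  ]
12.93 154 [ 523.45 -243.52  153.74] [-0.35 -0.6  -1.05] [-0.01  0.04  0.02]
13.18 151 [ 523.44 -243.5   150.75] [ 0.32  0.34 -1.8 ] [ 0.02 -0.02  0.04]
13.43 148 [ 523.45 -243.54  147.76] [-0.02  0.34 -2.2 ] [0.   0.03 0.04]
13.68 145 [ 523.44 -243.53  144.78] [-0.46  0.43 -2.46] [ 0.08  0.   -0.01]
13.93 142 [ 523.42 -243.52  141.75] [-0.21 -0.19 -2.57] [ 0.05 -0.01 -0.02]
```

```bash
python3 - <<'E'
from h import *
z=142;z0=None
def f(n=1):
    F=[];
    for _ in range(n):
        s=robot.observe();F.append(s['contact_force'])
    return s,np.mean(F,0)
while z>108:
    z-=1
    robot.servo_line([523.6,-243.6,z],feed=15)
    s,F=f();print(round(s['t'],2),z,np.round(s['tcp_pos'],2),F.round(2),round(s['grip_width']*92,2))
    if F[2]>3 or np.abs(F[:2]).max()>6: print('contact');break
E
```

```text
14.18 141 [ 523.58 -243.62  140.98] [ 1.24  0.07 -2.33] 19.56
14.43 140 [ 523.57 -243.55  139.94] [ 0.3   0.29 -2.65] 19.2
14.68 139 [ 523.59 -243.58  138.94] [-0.09 -0.16 -2.12] 19.34
14.93 138 [ 523.53 -243.58  137.92] [-0.37 -0.12 -1.94] 19.57
15.18 137 [ 523.53 -243.55  136.9 ] [-0.17  0.07 -2.41] 19.35
15.43 136 [ 523.54 -243.58  135.93] [ 0.39  0.07 -2.14] 19.21
15.68 135 [ 523.55 -243.58  134.9 ] [ 0.17  0.38 -1.56] 19.37
15.93 134 [ 523.54 -243.58  133.92] [ 0.11  0.25 -2.88] 18.98
16.18 133 [ 523.55 -243.55  132.93] [-0.3   0.27 -2.47] 19.31
16.43 132 [ 523.55 -243.56  131.91] [-0.41 -0.18 -1.31] 19.67
16.68 131 [ 523.56 -243.58  130.95] [ 0.63 -0.06 -2.11] 19.36
16.93 130 [ 523.55 -243.56  129.93] [-0.96  0.49 -2.14] 19.2
17.18 129 [ 523.54 -243.58  128.91] [ 0.19 -0.94 -1.93] 19.26
17.43 128 [ 523.57 -243.56  127.92] [-0.72 -0.62 -2.06] 19.36
17.68 127 [ 523.55 -243.59  126.93] [-0.93 -0.43 -2.23] 19.28
17.93 126 [ 523.55 -243.56  125.92] [ 0.74 -0.16 -2.73] 19.12
18.18 125 [ 523.56 -243.58  124.92] [ 0.47  0.09 -2.24] 19.23
18.43 124 [ 523.55 -243.54  123.92] [ 0.18  0.23 -2.52] 19.47
18.68 123 [ 523.54 -243.57  122.91] [ 0.03  0.24 -2.18] 19.16
18.93 122 [ 523.53 -243.57  121.9 ] [-0.2  -0.45 -1.58] 19.44
19.18 121 [ 523.56 -243.58  120.92] [ 0.64  0.63 -1.89] 19.32
19.43 120 [ 523.55 -243.57  119.93] [ 0.8  -0.78 -2.49] 19.41
19.68 119 [ 523.56 -243.57  118.94] [ 1.23 -0.13 -1.76] 19.41
19.93 118 [ 523.57 -243.57  117.92] [ 0.29 -0.22 -2.26] 19.4
20.18 117 [ 523.51 -243.56  116.9 ] [-0.38 -0.44 -2.97] 19.42
20.43 116 [ 523.54 -243.59  115.91] [ 0.05 -0.29 -2.3 ] 19.43
20.68 115 [ 523.53 -243.58  114.93] [ 0.84  0.57 -2.29] 19.27
20.93 114 [ 523.56 -243.57  113.92] [ 0.13  1.22 -2.72] 19.78
21.18 113 [ 523.55 -243.54  112.94] [ 0.6   0.24 -1.84] 19.02
21.43 112 [ 523.78 -243.69  112.18] [ 0.21  0.09 -1.17] 19.53
21.68 111 [ 524.28 -243.89  111.7 ] [0.24 0.16 5.45] 19.48
contact
```

```bash
python3 - <<'E'
from h import *
z=111.;pk=0
def f(n=1):
    F=[]
    for _ in range(n):
        s=robot.observe();F.append(s['contact_force'])
    return s,np.mean(F,0)
while z>98.5:
    z-=0.5
    robot.servo_line([523.6,-243.6,z],feed=10)
    s,F=f();fz=F[2]+2.1;pk=max(pk,fz);print(round(s['t'],2),z,np.round(s['tcp_pos'],2),F.round(2),'fz',round(fz,1),round(s['grip_width']*92,2))
    if fz>19 or (pk>11 and fz<pk-5) or s['tcp_pos'][2]<101: print('stop');break
for _ in range(3):
    robot.hold(0.1);s,F=f();print(round(s['t'],2),np.round(s['tcp_pos'],2),F.round(2))
E
```

```text
21.93 110.5 [ 524.39 -243.95  111.37] [-0.59  0.79  6.21] fz 8.3 19.25
22.18 110.0 [ 524.48 -244.01  110.97] [0.38 0.97 6.25] fz 8.3 19.53
22.43 109.5 [ 524.55 -243.99  110.56] [-0.05 -0.28  7.8 ] fz 9.9 19.46
22.68 109.0 [ 524.6  -244.04  110.11] [-0.92  0.33  6.31] fz 8.4 19.56
22.93 108.5 [ 524.68 -244.09  109.7 ] [-0.5   0.22  8.36] fz 10.5 18.88
23.18 108.0 [ 524.73 -244.13  109.26] [0.59 0.28 8.01] fz 10.1 19.27
23.43 107.5 [ 524.82 -244.11  108.83] [-0.13  0.42  8.18] fz 10.3 19.43
23.68 107.0 [ 524.88 -244.16  108.41] [0.74 0.4  9.16] fz 11.3 19.55
23.93 106.5 [ 524.95 -244.22  108.01] [ 0.12 -0.29  9.93] fz 12.0 19.28
24.18 106.0 [ 525.   -244.21  107.56] [-0.12  0.7  10.03] fz 12.1 19.15
24.43 105.5 [ 525.06 -244.25  107.14] [ 0.59 -0.51  9.58] fz 11.7 19.31
24.68 105.0 [ 525.13 -244.27  106.69] [ 0.66  0.1  10.37] fz 12.5 19.35
24.93 104.5 [ 525.17 -244.31  106.27] [-0.7   0.76 10.6 ] fz 12.7 19.45
25.18 104.0 [ 525.27 -244.31  105.84] [ 0.62  1.06 10.44] fz 12.5 19.37
25.43 103.5 [ 525.34 -244.38  105.44] [-0.61  0.06 12.23] fz 14.3 18.92
25.68 103.0 [ 525.39 -244.4   104.98] [ 0.18  0.62 11.85] fz 13.9 19.36
25.93 102.5 [ 525.46 -244.43  104.56] [-0.25  0.45 11.48] fz 13.6 19.31
26.18 102.0 [ 525.51 -244.47  104.13] [-0.98  0.64 11.06] fz 13.2 19.33
26.43 101.5 [ 525.57 -244.44  103.66] [-0.44  0.45 12.27] fz 14.4 19.41
26.68 101.0 [ 525.54 -244.5   103.17] [-0.34 -0.02 12.5 ] fz 14.6 19.19
26.93 100.5 [ 525.15 -244.36  102.27] [ 1.05 -0.24  6.88] fz 9.0 19.48
stop
27.02 [ 524.25 -243.99  101.35] [0.17 0.2  1.91]
27.12 [ 523.58 -243.7   100.57] [-0.15  0.64  2.47]
27.23 [ 523.45 -243.65  100.37] [0.08 0.91 1.52]
```

The force rose to about 14.6 N and then fell to about 4 N, at roughly 11.6 mm of travel. It snapped short of the hard stop, so I'm lifting out.

```bash
python3 - <<'E'
from h import *
import pickle
robot.servo_line([523.6,-243.6,130],feed=60)
robot.servo_line([523.6,-243.6,200],feed=120)
robot.movep([521.5,233,200],tool(np.radians(70)))
robot.hold(0.4)
s=robot.observe();print(s['t'],np.round(s['tcp_pos'],2),np.round(s['contact_force'],2))
for c in ['wrist','scene']:
    ci=viewer.camera_info(c);im=viewer.read_camera(c);save('m_'+c,im);pickle.dump(ci,open(f'm_{c}.pkl','wb'))
w=pickle.load(open('m_wrist.pkl','rb'))
a=cv2.imread('pics/m_wrist.png');b=cv2.imread('pics/m_scene.png')
p=proj(w,[521.5,233,68]).astype(int);q=proj(ci,[521.5,233,85]).astype(int);print(p,q,proj(w,s['tcp_pos']-np.array([0,0,85])),proj(ci,s['tcp_pos']-np.array([0,0,85])))
A=cv2.resize(a[p[1]-50:p[1]+50,p[0]-50:p[0]+50],(500,500),interpolation=cv2.INTER_CUBIC)
B=cv2.resize(b[q[1]-60:q[1]+40,q[0]-30:q[0]+30],(300,500),interpolation=cv2.INTER_CUBIC)
cv2.imwrite('pics/cr6.png',np.hstack([A,B]))
E
```

```text
30.7417 [521.64 232.74 200.03] [-0.28  0.02 -3.39]
[317 227] [414 308] [316.93019992 243.89220234] [416.4077334  297.74905108]
```

View pics/cr6.png

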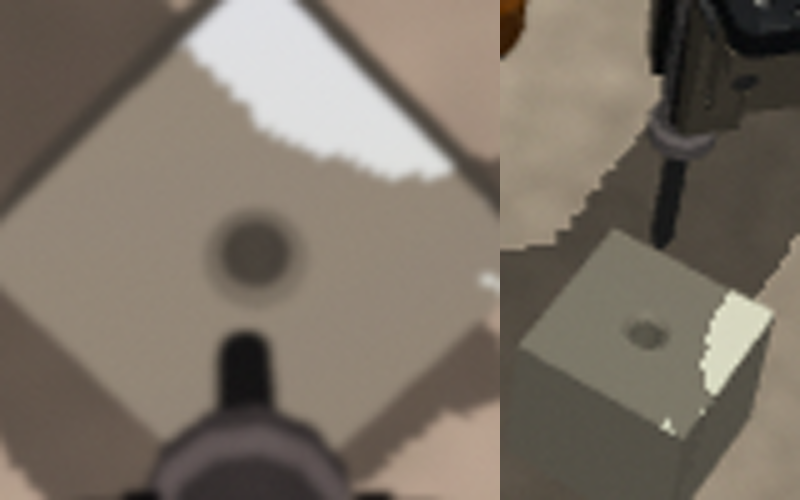

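```bash
python3 - <<'E'
from h import *
import pickle
w=pickle.load(open('m_wrist.pkl','rb'));s=pickle.load(open('m_scene.pkl','rb'))
print(atz(w,(317.8,228.4),68).round(1),'tip',atz(w,(316,244.4),115).round(1)); print(atz(s,(384+147/5,248+335/5),68).round(1),'tip scene',atz(s,(416.4,297),115).round(1))
h=atz(w,(317.8,228.4),68)[:2]+[0.2,-0.2]; print(h)
np.save('hole.npy',h)
robot.servo_line([h[0],h[1],170],feed=80);robot.hold(0.3)
o=robot.observe();print(o['t'],np.round(o['tcp_pos'],2))
ci=viewer.camera_info('wrist');im=viewer.read_camera('wrist');pickle.dump(ci,open('n.pkl','wb'))
p=proj(ci,[h[0],h[1],68]).astype(int);print(p,proj(ci,[h[0],h[1],68]))
A=im[p[1]-30:p[1]+30,p[0]-30:p[0]+30];save('cr7',cv2.resize(A,(600,600),interpolation=cv2.INTER_CUBIC))
E
```

```text
[522.2 233.2  68. ] tip [521.8 232.  115. ]
[523.9 235.5  68. ] tip scene [520.6 231.3 115. ]
[522.42281002 233.02389149]
31.6667 [522.65 233.16 170.41]
[316 237] [316.61771006 237.1328439 ]
```

View pics/cr7.png

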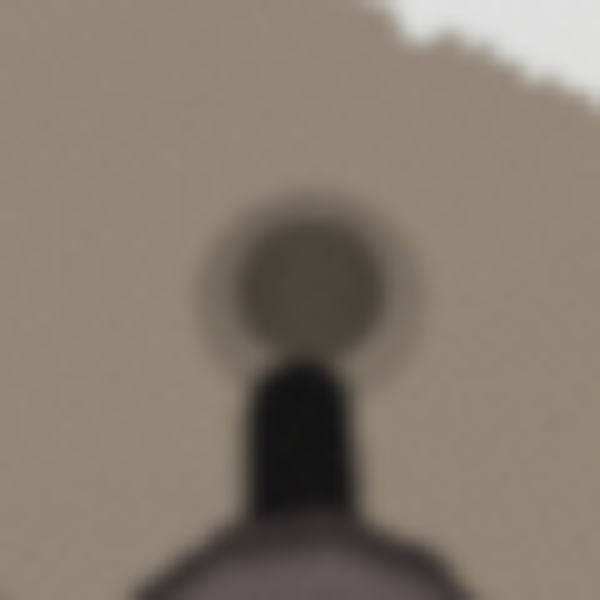

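```bash
python3 - <<'E'
from h import *
h=[522.5,233.4];z=170.
while z>88:
    z-= 6 if z>163 else 4 if z>100 else (1 if z>94 else 0.5)
    robot.servo_line([h[0],h[1],z],feed=40 if z>=100 else 15)
    s=robot.observe();F=np.array(s['contact_force']);print(round(s['t'],2),z,np.round(s['tcp_pos'],2),F.round(2),np.round(s['wrist_torque'],2))
    if F[2]>1.5 or np.abs(F[:2]).max()>6: print('stop');break
E
```

```text
32.02 164.0 [522.19 233.31 163.55] [ 0.22  0.98 -2.55] [0.   0.01 0.02]
32.32 158.0 [522.25 233.25 157.55] [-0.29 -0.15 -1.69] [-0.    0.   -0.01]
32.57 154.0 [522.31 233.31 153.69] [ 0.37 -0.09 -2.19] [0.02 0.01 0.02]
32.82 150.0 [522.3  233.27 149.67] [-0.43  0.71 -1.47] [ 0.02 -0.05  0.02]
33.07 146.0 [522.3  233.29 145.67] [-0.65  0.34 -1.62] [-0.06  0.01 -0.01]
33.32 142.0 [522.3  233.31 141.69] [-0.36 -0.63 -2.13] [ 0.03  0.04 -0.03]
33.57 138.0 [522.28 233.33 137.68] [ 0.99 -0.13 -2.5 ] [ 0.03 -0.01 -0.  ]
33.82 134.0 [522.28 233.31 133.68] [-0.3   0.14 -2.36] [-0.   -0.02  0.05]
34.07 130.0 [522.27 233.27 129.67] [ 0.37  0.57 -2.41] [-0.03 -0.03 -0.01]
34.32 126.0 [522.29 233.28 125.69] [-0.53 -0.32 -2.6 ] [-0.02 -0.02  0.01]
34.57 122.0 [522.29 233.32 121.66] [ 0.33  0.12 -2.08] [ 0.02 -0.   -0.05]
34.82 118.0 [522.29 233.31 117.68] [-0.11  0.4  -2.19] [ 0.01 -0.04  0.05]
35.07 114.0 [522.29 233.32 113.71] [ 0.47  0.25 -2.11] [-0.01  0.02 -0.03]
35.32 110.0 [522.26 233.31 109.66] [-0.08  0.79 -2.08] [-0.    0.04 -0.03]
35.57 106.0 [522.26 233.28 105.68] [-0.16  0.47 -2.79] [
[... 283 characters left out ...]
05 -3.03] [ 0.01 -0.04  0.  ]
36.98 95.0 [522.48 233.37  94.93] [ 0.03 -0.88 -2.43] [ 0.01  0.02 -0.06]
37.23 94.0 [522.43 233.39  93.9 ] [-0.18 -0.24 -2.03] [-0.02 -0.02 -0.  ]
37.48 93.5 [522.46 233.41  93.45] [-0.79  0.8  -1.87] [ 0.04 -0.03 -0.02]
37.73 93.0 [522.48 233.39  92.94] [ 0.64 -0.04 -3.02] [-0.02 -0.07  0.03]
37.98 92.5 [522.48 233.37  92.45] [ 0.18 -0.17 -2.74] [ 0.02  0.03 -0.01]
38.23 92.0 [522.47 233.43  91.96] [ 0.09 -0.08 -1.64] [-0.    0.06 -0.  ]
38.48 91.5 [522.47 233.38  91.47] [ 0.02 -1.02 -2.17] [-0.05 -0.01 -0.01]
38.73 91.0 [522.56 233.41  91.02] [-0.45 -0.76 -2.54] [ 0.01 -0.01 -0.02]
38.98 90.5 [522.84 233.36  90.96] [-0.2  -1.05  3.26] [-0.25  0.15  0.02]
stop
```

Contact came at z≈91.0, the same height as at pick-up, so the collar is home. Releasing now.

```bash
python3 - <<'E'
from h import *
import pickle
robot.servo_line([522.5,233.4,90.9],feed=10)
grip(0.4);robot.hold(0.2)
s=robot.observe();print(s['t'],np.round(s['tcp_pos'],2),np.round(s['contact_force'],2),s['grip_width'])
grip(1.0);robot.hold(0.2)
robot.servo_line([522.5,233.4,215],feed=120);robot.hold(0.4)
s=robot.observe();print(s['t'],np.round(s['tcp_pos'],2),np.round(s['contact_force'],2),s['grip_width'])
for c in ['wrist','top','scene']:
    ci=viewer.camera_info(c);im=viewer.read_camera(c);save('e_'+c,im);pickle.dump(ci,open(f'e_{c}.pkl','wb'))
    for n in ["punch","punch_grip","stand_hole0",'jar','driver','dishes','beaker']:
        for d in viewer.pinpoint(n,c)[:2]: print(c,n,round(d['confidence'],2),cam2w(ci,d['at']).round(1))
b=cv2.imread('pics/e_wrist.png');a=cv2.imread('pics/e_scene.png')
A=cv2.resize(a[240:360,350:450],(400,480),interpolation=cv2.INTER_CUBIC);B=cv2.resize(b[150:294,260:380],(400,480),interpolation=cv2.INTER_CUBIC)
cv2.imwrite('pics/cr8.png',np.hstack([A,B]))
E
```

```text
39.8833 [522.49 233.39  90.88] [0.8  0.61 0.42] 0.4026337381731783
42.5833 [522.43 233.35 214.76] [ 0.04  0.06 -0.09] 1.003602309581176
wrist punch 0.8 [680.5 170.9  12.6]
wrist punch 0.56 [523.9 234.8  73.2]
wrist punch_grip 0.83 [523.3 232.6 108.7]
wrist punch_grip 0.62 [668.7 125.5  10.4]
wrist stand_hole0 0.75 [521.1 234.3  66.6]
wrist jar 0.91 [447.8  17.1   3.8]
wrist dishes 0.64 [485.9 389.3  -2.4]
top punch 0.9 [681.8 164.9  10.3]
top punch_grip 0.67 [662.1 127.1  15.1]
top punch_grip 0.55 [635.9   1.6  -1.5]
top stand_hole0 0.63 [519.7 232.3  66.8]
top jar 0.82 [ 4.521e+02  1.660e+01 -2.000e-01]
top driver 0.72 [637.8   1.5  -1.2]
top dishes 0.88 [485.1 386.4   2.9]
top beaker 0.67 [ 532.6 -365.3   -1.5]
scene punch 0.81 [525.4 231.9  67.8]
scene punch 0.71 [684.3 164.8  13.5]
scene punch_grip 0.8 [522.4 233.3 113.9]
scene punch_grip 0.68 [668.4 126.4   9.6]
scene stand_hole0 0.72 [524.  232.1  69.5]
scene jar 0.8 [458.8  16.1  -1. ]
scene driver 0.17 [ 535.6 -374.2    4. ]
scene dishes 0.87 [486.9 387.5  -0.8]
scene beaker 0.62 [ 537.3 -371.4    0.6]
```

View pics/cr8.png

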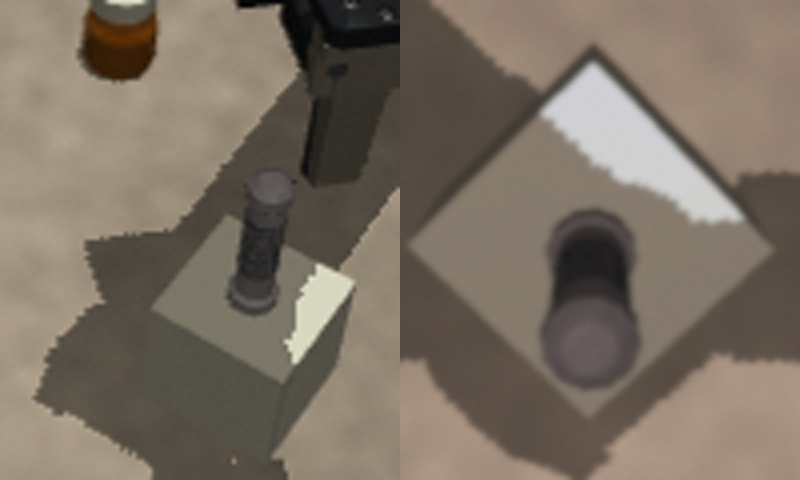

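View pics/e_scene.png

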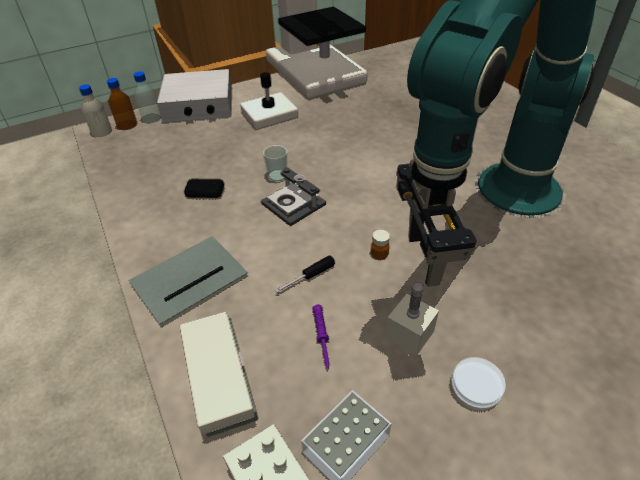

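The punch stands upright and flush in its stand at scene (415,302), with its collar on the stand's top. The fingers are clear of it and the bystanders are where they were. Handing in.

```bash
python3 -c "
from h import *
robot.job_done();print(robot.observe()['t'])"
```

```text
the job is handed in; nothing more can be done
the job is handed in; nothing more can be done
```

I fired the punch on the insert through the guide bush, stood it back in its stand, released it and handed the job in. The arm's last clock reading before hand-in was 42.6 s, plus about 1 s of final camera checks, against the 64 s limit. No verdict is reported.

- **Pick-up:** I took the grey punch and left the purple look-alike alone. It was gripped at 60 N, and its tip showed no visible slip in the hand after firing.
- **Firing:** The nose went down the bush without side contact. I felt the insert about 45 mm below the bush mouth. The force rose to about 14.6 N, then dropped to about 4 N at roughly 11.6 mm of pin travel, short of the 14.5 mm hard stop. The highest force I read during the press was well under the 25 N limit.
- **Return:** The collar met the stand at the same tool height as at pick-up (91.0 mm), with a brief contact force of about 5 N. The last pictures show the punch upright and flush, and the fingers clear with about zero force.
- **Bystanders:** In the final views the jar, driver, dishes and beaker lie within a few mm of where they started.

**Disagreements:**
- **Bush position:** The cameras differed by 2–4 mm on where the bush was. I used the wrist camera's position relative to the tip, which fitted.
- **Networks:** They often reported the purple look-alike as the punch, and the scene camera's one final driver detection (confidence 0.17) lay at the beaker's position. I ignored those reports.

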